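# Bring the marked spot under the gauge needle and hold a raking light on it

## Robot

A 6-joint arm with a two-finger parallel gripper is mounted at the origin on a cart in front of the work surface, level with it; the furniture and walls round the work are solid. World frame = base frame: x ahead of the robot, y to its left, z up, the work surface at z = 0. Lengths are in m, angles in rad, forces in N, time in s.
With the tool pointing down it reaches from about 0.35 to 0.975 m from the base axis. Payload 4.9 kg.
Tool frame: the origin (TCP) lies midway between the tips of the shut fingers; the grasp point (between the pads) lies 19 mm behind it; x points along the fingers, y is the direction in which the jaws open and shut, and the axes are right-handed (so a half turn about x gives the same grasp; the last joint's range is limited). The gripper opens to 85 mm and grips with 20 to 120 N. Pads are 22 mm wide; open, the fingers measure 114 mm over their backs; the gripper's body (76 mm by 85 mm) begins 54 mm behind the grasp point. The pads swing forward as they close: fully open they stand 13 mm farther back than shut.
Start: joints at [1.151, 0.053, 1.613, -0, 1.476, -0.119], TCP at [0.185, 0.597, 0.231] pointing down, gripper open.
Joint ranges: [-3.01, 3.01], [-1.01, 2.22], [0.06, 2.58], [-1.02, 4.17], [0.09, 2.62], [-3.14, 3.14]. Speed limits (rad/s): [2.57, 2.57, 3.14, 3.14, 3.14, 3.14].

## Interface

Orientations are given as a rotation vector (axis times angle).
In Python, from station import r gives the robot as it stands.
- The arm moves only by the shell command python3 -m creep 'ROWS' [FORCE]. ROWS is JSON, a list of rows, each an object with "linear": the shift along the world's x, y, z in mm, a list of three; "roll": the turn about the world's z in degrees; "claw": the finger opening in mm, from 0 to 85.4. A call has 1 to 5 rows; each row is the pose to reach, as a shift and turn from the pose commanded when the call began; what a row does not reach only later rows make up. A row lasts 1/10 s, in which the tool goes at most 50 mm and 8.59 degrees, less where a joint would pass 70% of its speed; a pose out of reach is approached as far as the arm can. A call with a gripper value outside its range is refused whole. The fingers move at their own pace and stop on an object; FORCE is the grip in N (left out, the last holds). Time passes only in rows, so rows that repeat a pose let the fingers close. It gives the time, the measured TCP pose, the force and the opening at its end, in the units of the state.
- r.get_state(): the state, without advancing time (a new reading comes with each control period).
- r.capture(name): name is "scene" or "top" or "wrist"; returns a dict with "img" (480x640x3 uint8, red, green, blue), "intrinsics" (3x3 intrinsics, pixels), "position" and "rotation" of the camera in the world. Camera axes: x right, y up, looking along -z (the intrinsics and any distortion apply to the point x, -y, -z); pixel columns grow to the right and rows downward; lengths in m; the calibration is good to about 2 mm. A picture is of the moment at which its call begins. There is no depth.
- r.hand_in(): hands the job in, once; it reports no verdict.
The state is a dict: "time": time; "q": joint angles; "joint_vel": joint speeds; "effort": joint torques, N m; "tcp_pos": TCP position; "orientation": TCP orientation; "contact_force": force on the tool from outside, world axes, zero at the start; "torque": the same for the moment, N m; "opening": finger opening in m.
Only numpy, scipy, OpenCV 4.12 (cv2) and the standard library are available. Lean on these libraries where they do the work, as an engineer would, in place of code of your own. Each camera call takes 0.05 s, during which the arm holds its last target.

## Task

I want to lower the needle of the dial gauge onto the ring mark on the coated coupon and watch its tip meet its shadow. Slide the specimen carriage by its knob until the ring mark lies under the needle tip and let go of the knob; then draw the pen lamp up out of the tool block and tilt it about half-way between upright and level, so that it shines from the front or a front corner of the stand down onto the mark with its lens about 8 cm away. Never touch the needle, do not rest the lamp on anything, and finish while still holding the lamp steady there.

Things in the scene. Friction and masses are not known exactly. Their poses are not given: they have to be found in the camera images.
- gauge_stand: Fixed dial-gauge stand: grey base 190 x 200 mm (on feet, top 30 mm above the worktop), column at the back, 61 mm round dial facing the front, needle below it; 224 mm high. Origin on the worktop under the needle; x from front to back (base from -75 to +115 mm, column at +88, dial face at -15), y left seen from the front, z up. Dial's lower edge 110 mm above the worktop.
- needle: Fixed fine needle under the dial gauge, pointing down, 32 mm long. Origin at the very tip, 60 mm above the worktop and 5 mm above the coupon. Must not be touched.
- carriage: Dark steel plate 110 x 100 x 10 mm that slides along the stand's y on two ways, 75 mm either way from mark-under-needle; friction about 1.5 N, stays where left. Carries a clipped white coupon with one printed ring mark. Origin under the plate, 13 mm below the mark; axes as the stand's. Starts 25 to 70 mm to the stand's +y side.
- mark (a point): Centre of the ring mark (black ring, 11 mm across outside, 9 mm inside, dot in the middle) on the coupon's top, 55.5 mm above the worktop.
- knob (a point): Grip point, 72 mm above the worktop, of the carriage's black round knob: 20 mm in diameter, grippable from 62 to 83 mm (its top) above the worktop, 101 mm in front of the ring mark on a tab (26 mm wide, top 51.5 mm above the worktop) that moves with it.
- tool_block: Fixed grey instrument block 165 x 56 x 60 mm high with three upright 28 mm bores in a row along its x axis (at -55, 0, +55 mm), bore floors 14 mm above the worktop. Origin on the worktop under its centre. One outer bore holds the lamp, the other a driver; the middle one is empty.
- lamp: Loose aluminium pen lamp, about 75 g, 140 mm long, dark grip rings, rubber button on the tail; stands lens down in either outer bore. Head 25 mm thick (first 26 mm), barrel 21 mm (34 to 122 mm from the lens), tail cap 23 mm. Origin at the lens centre; z runs from lens to tail, so it shines along -z. In the block: lens 14 mm, tail 154 mm above the worktop.
- lamp_grip (a point): Point on the lamp's axis in the ringed part of the barrel (21 mm thick), 95 mm from the lens, 45 mm below the tail end, 109 mm above the worktop at the start; a good place to grip from above in any yaw, with about 20 to 30 N.
- driver: Screwdriver standing handle down in the other outer bore: black handle 25 mm thick and 90 mm long, thin steel shaft up to 134 mm above its origin. Not needed. Origin at the centre of the handle's end; z along the shaft.
Things that resemble listed ones, but are neither listed nor needed, are in the scene too. Several things have the shape of the lamp; the one meant has the colours described above.

How it is judged:
On the way, in this order (a step that is already met when the one before it is completed fails the run):
1. the ring mark lies under the needle tip (within 4 mm, the inside of the ring) and the knob is let go (horizontal distance between mark and needle below 0.004 m and contact force between the fingers and carriage below 0.2 N and linear speed of carriage below 0.01 m/s), for 0.2 s.
2. the lamp is drawn out of the tool block: lens above the block, gripped by the fingers (z of lamp in the frame of tool_block above 0.07 m and contact force between the fingers and lamp above 1 N and contact force between lamp and tool_block below 0.2 N), for 0.1 s.
At the end, for the whole second after the job is handed in: Mark within 4 mm of the needle tip (seen from above); fingers hold the lamp still, 33 to 57 deg from upright, tail up; its axis passes within 15 mm of the mark (lamp x and y), lens 55 to 105 mm from it and at least 15 mm in front of the needle; lamp touches neither stand nor block (horizontal distance between mark and needle below 0.004 m and angle between lamp's own z axis and vertical between 0.58 and 1 rad and x of mark in the frame of lamp between -0.015 and 0.015 m and y of mark in the frame of lamp between -0.015 and 0.015 m and z of mark in the frame of lamp between -0.105 and -0.055 m and x of lamp in the frame of gauge_stand below -0.015 m and contact force between the fingers and lamp above 1 N and contact force between lamp and gauge_stand below 0.2 N and contact force between lamp and tool_block below 0.2 N and linear speed of lamp below 0.02 m/s); the arm keeps its last pose, push and grip.
It fails at once if something touches the needle (contact force between needle and anything else above 0.3 N).
It also fails if it takes over 54 s, if anything falls off the work surface, if the arm or the gripper's body presses on something with over 40 N, if the wrist force passes 120 N, or if a joint passes its speed limit or range.

## Working session

There is one attempt and no reset: what is moved stays moved. The work goes in short steps, Python scripts to look and compute and a shell command to move; the robot and the scene stay as the last step left them, time stands still between calls to the robot, and variables do not carry over. Pictures are saved under pics/ and viewed, and the job is handed in when it is done.

```bash
ls; mkdir -p pics; cat > h.py <<'E'
import numpy as np, cv2, json
from scipy.spatial.transform import Rotation as R
def cap(r,n,fn):
    c=r.capture(n); cv2.imwrite(f'pics/{fn}.png',cv2.cvtColor(c['img'],cv2.COLOR_RGB2BGR))
    np.savez(f'pics/{fn}.npz',**{k:np.array(v) for k,v in c.items() if k!='img'},img=c['img']); return c
def load(fn): return dict(np.load(f'pics/{fn}.npz'))
def ray(c,u,v):
    K=np.array(c['intrinsics']); d=np.linalg.solve(K,[u,v,1.]); d=np.array([d[0],-d[1],-d[2]])
    return np.array(c['position']),np.array(c['rotation'])@d
def onz(c,u,v,z):
    p,d=ray(c,u,v); return p+d*(z-p[2])/d[2]
def proj(c,P):
    x=np.array(c['rotation']).T@(np.array(P)-np.array(c['position'])); x=np.array([x[0],-x[1],-x[2]])
    y=np.array(c['intrinsics'])@x; return y[:2]/y[2]
def tri(c1,uv1,c2,uv2):
    p,d=ray(c1,*uv1);q,e=ray(c2,*uv2); d=d/np.linalg.norm(d);e=e/np.linalg.norm(e)
    s=np.linalg.lstsq(np.stack([d,-e],1),q-p,rcond=None)[0]; a=p+s[0]*d;b=q+s[1]*e
    return (a+b)/2,np.linalg.norm(a-b)
E
python3 - <<'E'
from station import r
from h import *
for n in ['scene','top','wrist']:
    c=cap(r,n,n+'0'); print(n,{k:(np.round(v,3).tolist() if not isinstance(v,str) else v) for k,v in c.items() if k!='img'})
print(r.get_state())
E
```

```text
pics
scene {'intrinsics': [[491.857, 0.0, 319.984], [0.0, 491.857, 244.11], [0.0, 0.0, 1.0]], 'position': [-0.055, 0.123, 0.641], 'rotation': [0.573, -0.888, -1.868]}
top {'intrinsics': [[562.906, 0.0, 316.099], [0.0, 562.906, 239.581], [0.0, 0.0, 1.0]], 'position': [0.439, -0.178, 1.245], 'rotation': [0.095, -0.055, -1.547]}
wrist {'intrinsics': [[360.258, 0.0, 318.659], [0.0, 360.258, 242.093], [0.0, 0.0, 1.0]], 'position': [0.106, 0.62, 0.372], 'rotation': [-0.283, -0.207, 1.257]}
{'time': 0.15, 'q': array([ 1.15099953e+00,  5.32706181e-02,  1.61399107e+00, -3.30772420e-05,
        1.47597287e+00, -1.18959808e-01]), 'joint_vel': array([-0.00036142, -0.00218949, -0.00277301, -0.00170136,  0.00082487,
        0.000568  ]), 'effort': array([ 3.95002317e-04, -3.94247282e+01, -3.70718908e+01, -1.38349437e-04,
        4.80494477e-03, -2.27264650e-05]), 'tcp_pos': array([0.18498499, 0.5964888 , 0.23029741]), 'orientation': array([ 0.23487252,  1.55827496, -0.23738026]), 'contact_force': array([ 0.32760782, -0.3234009 ,  0.26851348]), 'torque': array([-0.00562681,  0.0287632 ,  0.01566538]), 'opening': 0.08524587292635821}
```

```bash
sed -i "s/np.array(c\['rotation'\])/R.from_rotvec(c['rotation']).as_matrix()/g" h.py; grep -n rotvec h.py
```

```text
9:    return np.array(c['position']),R.from_rotvec(c['rotation']).as_matrix()@d
13:    x=R.from_rotvec(c['rotation']).as_matrix().T@(np.array(P)-np.array(c['position'])); x=np.array([x[0],-x[1],-x[2]])
```

View pics/scene0.png

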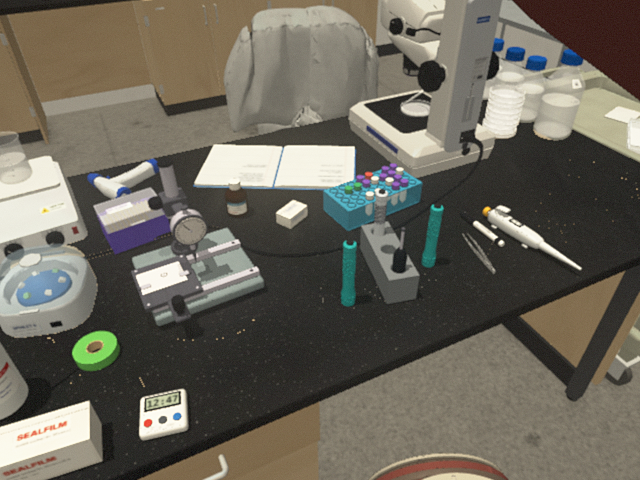

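View pics/top0.png

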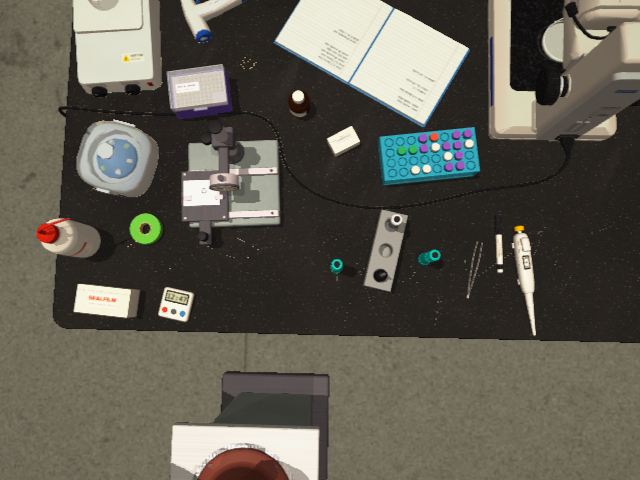

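View pics/wrist0.png

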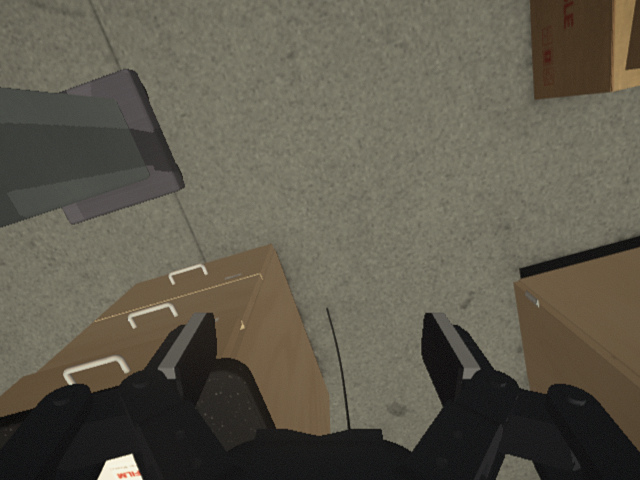

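```bash
python3 - <<'E'
import cv2
t=cv2.imread('pics/top0.png');s=cv2.imread('pics/scene0.png')
cv2.imwrite('pics/c1.png',cv2.resize(t[120:260,165:295],None,fx=4.2,fy=4.2,interpolation=2))
cv2.imwrite('pics/c2.png',cv2.resize(t[200:300,320:450],None,fx=6,fy=6,interpolation=2))
cv2.imwrite('pics/c3.png',cv2.resize(s[170:320,330:450],None,fx=4,fy=4,interpolation=2))
cv2.imwrite('pics/c4.png',cv2.resize(s[180:330,120:280],None,fx=4,fy=4,interpolation=2))
E
```

```text
(no output)
```

View pics/c1.png

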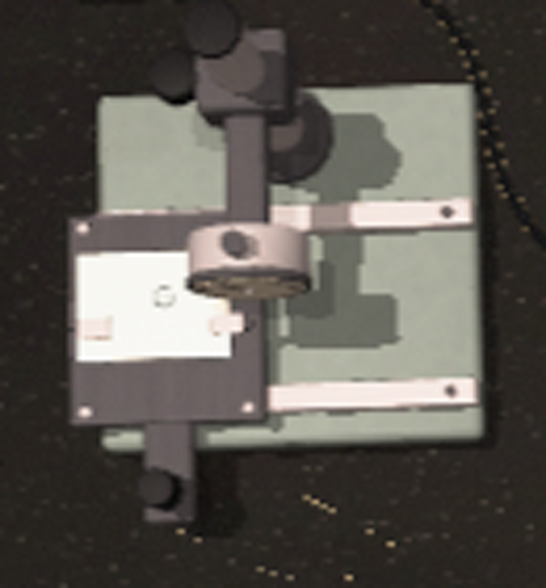

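View pics/c2.png

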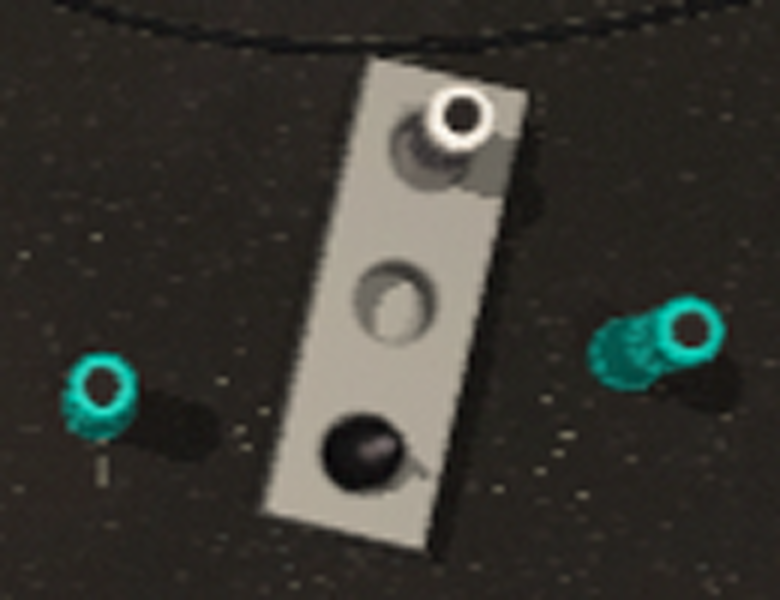

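View pics/c3.png

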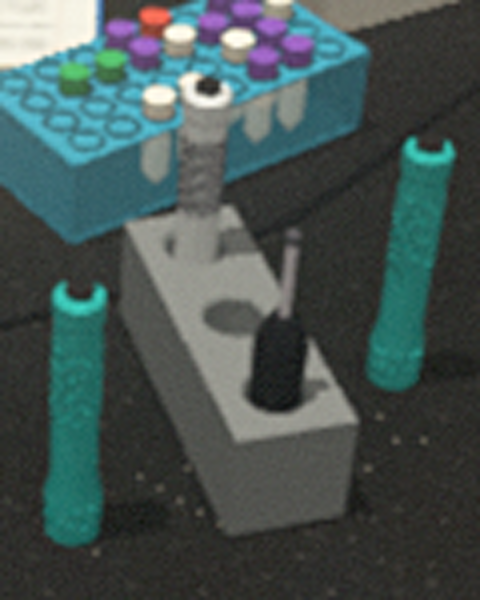

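View pics/c4.png

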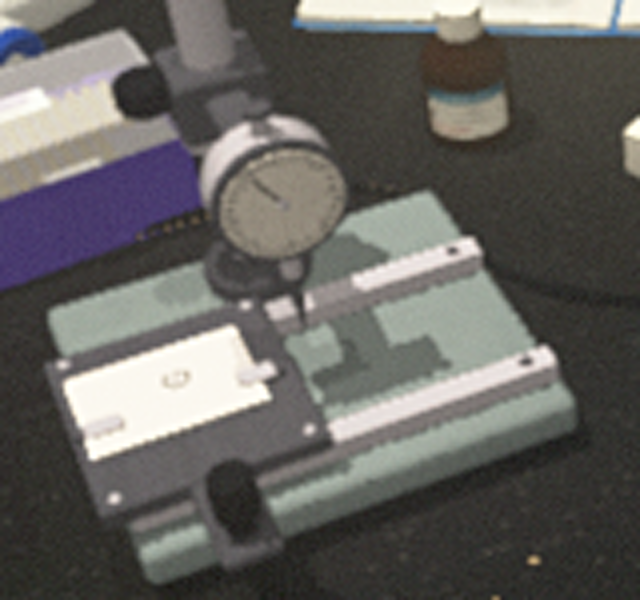

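```bash
python3 - <<'E'
from h import *
c=load('top0');s=load('scene0')
T=lambda x,y:(165+x/4.2,120+y/4.2)
S=lambda x,y:(120+x/4,180+y/4)
cor={k:onz(c,*T(*p),.03) for k,p in dict(TL=(98,97),TR=(473,84),BR=(482,438),BL=(102,452)).items()}
for k,v in cor.items(): print(k,v.round(4))
loc=dict(TL=(.115,.1),TR=(.115,-.1),BR=(-.075,-.1),BL=(-.075,.1))
A=[];b=[]
P=np.array([loc[k] for k in cor]);Q=np.array([cor[k][:2] for k in cor])
pc=P-P.mean(0);qc=Q-Q.mean(0);th=np.arctan2((pc[:,0]*qc[:,1]-pc[:,1]*qc[:,0]).sum(),(pc*qc).sum())
M=np.array([[np.cos(th),-np.sin(th)],[np.sin(th),np.cos(th)]]);o=Q.mean(0)-M@P.mean(0)
print('stand',o,np.degrees(th),'res',(P@M.T+o-Q).round(4).tolist())
mk=onz(c,*T(163.5,296.5),.0555);kn=onz(c,*T(158,489),.083)
mk2=onz(s,*S(176,379),.0555);kn2=onz(s,*S(234,478),.083)
print('mark',mk,mk2,'knob',kn,kn2, 'dist',np.linalg.norm((mk-kn)[:2]),np.degrees(np.arctan2(*(mk-kn)[[1,0]])))
print('mark in stand',M.T@(mk[:2]-o),'scene',M.T@(mk2[:2]-o))
tip=onz(s,*S(306,326),.06);print('tip scene',tip, 'pred px of origin', proj(s,[*o,.06]))
U=lambda x,y:(320+x/6,200+y/6)
V=lambda x,y:(330+x/4,170+y/4)
lt=onz(c,*U(461,115),.154);print('lamp tail',lt, 'scene',onz(s,*V(206,88),.154),tri(c,U(461,115),s,V(206,88)))
bc=np.array([onz(c,*U(*p),.06)[:2] for p in [(370,56),(527,92),(425,550),(262,514)]]);print(bc.round(4).tolist(), np.linalg.norm(bc-np.roll(bc,1,0),axis=1))
ax=(bc[0]+bc[1]-bc[2]-bc[3]);ax/=np.linalg.norm(ax);print('block',bc.mean(0),np.degrees(np.arctan2(ax[1],ax[0])),'lamp bore',bc.mean(0)+.055*ax)
E
```

```text
TL [0.7651 0.1431 0.03  ]
TR [ 0.7755 -0.0552  0.03  ]
BR [ 0.5879 -0.0656  0.03  ]
BL [0.5764 0.1323 0.03  ]
stand [0.6562637  0.03753255] 3.1887128391636628 res [[0.0004, 0.0007], [0.0012, -0.0007], [-0.001, -0.0009], [-0.0006, 0.0009]]
mark [0.65441344 0.09777376 0.0555    ] [0.6521566  0.09729941 0.0555    ] knob [0.55254332 0.08996125 0.083     ] [0.54920643 0.09004414 0.083     ] dist 0.10216925939066761 4.385480606296266
mark in stand [0.00150351 0.06025086] scene [-0.00077622  0.05990278]
tip scene [0.65634181 0.03675746 0.06      ] pred px of origin [196.09130128 261.64971319]
lamp tail [ 0.58752915 -0.30526058  0.154     ] scene [ 0.58156113 -0.30191572  0.154     ] (array([ 0.58808319, -0.30601276,  0.14908658]), np.float64(0.00042500358686273015))
[[0.6207, -0.2839], [0.609, -0.3393], [0.4472, -0.3053], [0.4584, -0.2484]] [0.1661356  0.05662061 0.16529542 0.05796656]
block [ 0.53382649 -0.29423538] -12.130846668285903 lamp bore [ 0.58759835 -0.30579336]
```

```bash
python3 - <<'E'
from station import r
from h import *
s=r.get_state();m=R.from_rotvec(s['orientation']).as_matrix();print(m.round(3),np.degrees(np.arctan2(m[1,1],m[0,1])))
c=load('top0')
for n,p in dict(bottle=(65,240),redcap=(47,233),tape=(146,229),box=(105,300),timer=(175,305),dec1=(337,265),dec2=(429,257),rackcorner=(385,183)).items(): print(n,onz(c,*p,0.05 if n!='redcap' else .2).round(3))
E
```

```text
[[-0.001  0.296  0.955]
 [-0.002  0.955 -0.296]
 [-1.    -0.002 -0.   ]] 72.76349880641565
bottle [0.542 0.396 0.05 ]
redcap [0.541 0.359 0.2  ]
tape [0.569 0.221 0.05 ]
box [0.415 0.301 0.05 ]
timer [0.408 0.15  0.05 ]
dec1 [ 0.501 -0.192  0.05 ]
dec2 [ 0.522 -0.386  0.05 ]
rackcorner [ 0.68  -0.291  0.05 ]
```

```bash
python3 -m creep '[{"linear":[26,-36,8],"roll":2,"claw":70},{"linear":[52,-72,16],"roll":6,"claw":70},{"linear":[78,-108,24],"roll":10,"claw":70},{"linear":[104,-144,32],"roll":15,"claw":70},{"linear":[130,-180,40],"roll":20.4,"claw":70}]' 25
python3 -m creep '[{"linear":[26,-36,0],"roll":0,"claw":70},{"linear":[52,-72,0],"roll":0,"claw":70},{"linear":[78,-108,0],"roll":0,"claw":70},{"linear":[104,-144,0],"roll":0,"claw":70},{"linear":[130,-180,0],"roll":0,"claw":70}]'
```

```text
time: 0.65
tcp_pos: [0.3157, 0.4153, 0.2713]
orientation: [-0.047, 1.57, 0.047]
contact_force: [1.0, 1.1, -0.8]
opening: 0.0698
time: 1.15
tcp_pos: [0.4458, 0.2352, 0.2711]
orientation: [-0.043, 1.57, 0.043]
contact_force: [0.4, 1.1, 0.6]
opening: 0.0698
```

```bash
python3 -m creep '[{"linear":[27,-36,-10],"roll":0,"claw":55},{"linear":[53,-72,-30],"roll":0,"claw":55},{"linear":[80,-108,-60],"roll":0,"claw":55},{"linear":[105,-145,-90],"roll":0,"claw":55},{"linear":[105,-145,-110],"roll":0,"claw":55}]'
python3 - <<'E'
from station import r
from h import *
c=cap(r,'wrist','w1'); s=r.get_state();print(s['tcp_pos'],s['orientation'])
for P in [(.5517,.090,.083),(.6563,.0375,.06),(.6535,.0975,.0555)]: print(proj(c,P))
E
```

```text
time: 1.65
tcp_pos: [0.5515, 0.0884, 0.1596]
orientation: [-0.041, 1.571, 0.039]
contact_force: [-0.2, 1.3, 0.2]
opening: 0.055
[0.54829305 0.08897491 0.15456125] [-0.04094241  1.57915328  0.03975422]
[322.53794294 254.73127576]
[249.72318787 363.62683158]
[324.72685714 360.3365737 ]
```

View pics/w1.png

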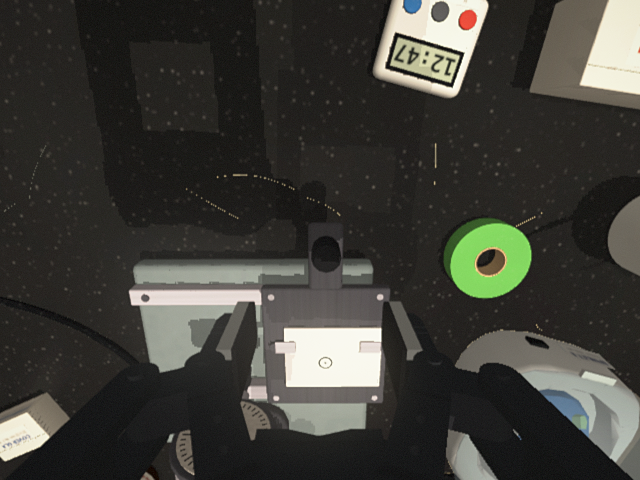

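```bash
python3 - <<'E'
from h import *
c=load('w1'); m=c['img'][225:275,300:350].max(2)<28
import cv2
cv2.imwrite('pics/k1.png',cv2.resize(cv2.cvtColor(c['img'][220:290,285:365],cv2.COLOR_RGB2BGR),None,fx=8,fy=8))
print(onz(c,325,250,.083),onz(c,325,362.5,.0555),proj(c,[.548,.089,.1546]))
E
```

```text
[0.54836012 0.09141236 0.083     ] [0.65557752 0.09783817 0.0555    ] [322.24219013 302.63431638]
```

View pics/k1.png

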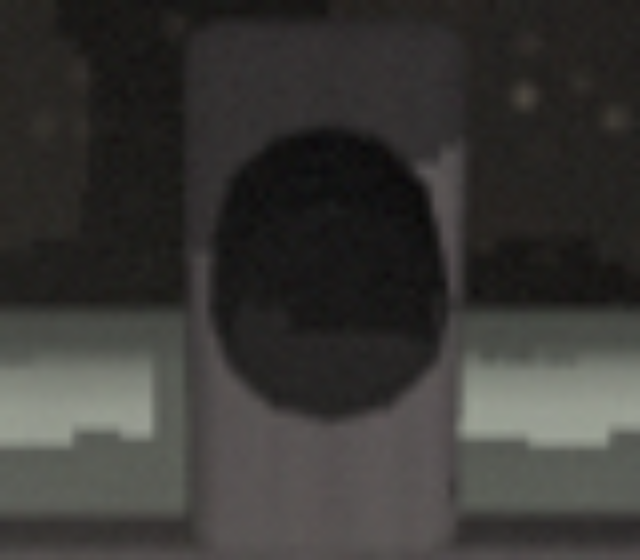

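```bash
python3 -m creep '[{"linear":[0,0,0],"roll":0,"claw":55},{"linear":[0,0,0],"roll":0,"claw":55}]'
```

```text
time: 1.9
tcp_pos: [0.5504, 0.0925, 0.1624]
orientation: [-0.044, 1.569, 0.044]
contact_force: [0.6, -0.8, 0.8]
opening: 0.0552
```

```bash
python3 -m creep '[{"linear":[0,0,-35],"roll":0,"claw":55},{"linear":[0,0,-70],"roll":0,"claw":55},{"linear":[0,0,-90],"roll":0,"claw":55},{"linear":[0,0,-102],"roll":0,"claw":50},{"linear":[0,0,-102],"roll":0,"claw":50}]'
python3 -m creep '[{"linear":[0,0,0],"roll":0,"claw":30},{"linear":[0,0,0],"roll":0,"claw":15},{"linear":[0,0,0],"roll":0,"claw":15},{"linear":[0,0,0],"roll":0,"claw":15}]' 25
```

```text
time: 2.4
tcp_pos: [0.5497, 0.0927, 0.0591]
orientation: [-0.044, 1.571, 0.044]
contact_force: [-0.1, 0.1, 0.1]
opening: 0.05
time: 2.8
tcp_pos: [0.5517, 0.0922, 0.0616]
orientation: [-0.043, 1.567, 0.044]
contact_force: [-0.5, 1.6, 5.4]
opening: 0.0191
```

```bash
python3 -m creep '[{"linear":[0.8,-15,0],"roll":0,"claw":15},{"linear":[1.7,-30,0],"roll":0,"claw":15},{"linear":[2.5,-45,0],"roll":0,"claw":15},{"linear":[3.3,-60,0],"roll":0,"claw":15},{"linear":[3.3,-60,0],"roll":0,"claw":15}]'
python3 -m creep '[{"linear":[0,0,0],"roll":0,"claw":15}]'
python3 - <<'E'
from station import r
from h import *
for n in ['scene','top','wrist']: c=cap(r,n,n+'2')
cv2.imwrite('pics/w2c.png',cv2.resize(cv2.imread('pics/wrist2.png')[220:420,200:460],None,fx=3,fy=3))
cv2.imwrite('pics/s2c.png',cv2.resize(cv2.imread('pics/scene2.png')[180:320,120:280],None,fx=4,fy=4))
E
```

```text
time: 3.3
tcp_pos: [0.5551, 0.0301, 0.0617]
orientation: [-0.043, 1.567, 0.041]
contact_force: [-0.4, -1.0, 5.8]
opening: 0.0189
time: 3.4
tcp_pos: [0.5551, 0.0308, 0.0616]
orientation: [-0.044, 1.567, 0.042]
contact_force: [-1.2, -1.4, 5.6]
opening: 0.0192
```

View pics/w2c.png

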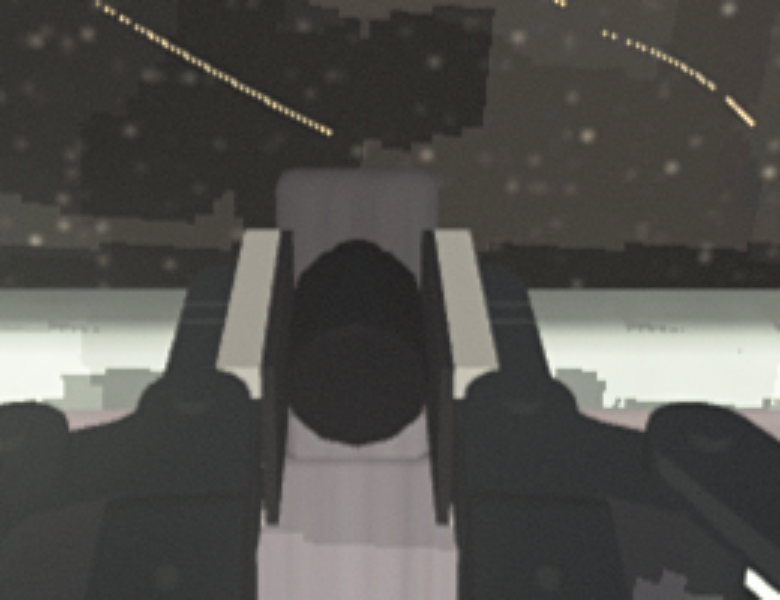

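View pics/s2c.png

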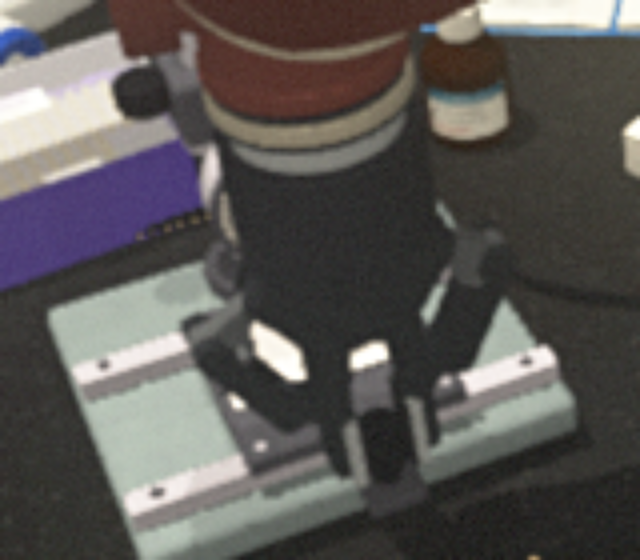

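```bash
python3 -m creep '[{"linear":[0,0,0],"roll":0,"claw":40},{"linear":[0,0,0],"roll":0,"claw":50},{"linear":[0,0,0],"roll":0,"claw":50}]'
python3 -m creep '[{"linear":[0,0,30],"roll":0,"claw":55},{"linear":[0,0,60],"roll":0,"claw":55},{"linear":[-30,-10,90],"roll":0,"claw":55},{"linear":[-60,-50,110],"roll":-7,"claw":60},{"linear":[-60,-90,130],"roll":-15,"claw":60}]'
python3 - <<'E'
from station import r
from h import *
for n in ['scene','top','wrist']: c=cap(r,n,n+'3')
cv2.imwrite('pics/s3c.png',cv2.resize(cv2.imread('pics/scene3.png')[180:320,120:280],None,fx=4,fy=4))
cv2.imwrite('pics/t3c.png',cv2.resize(cv2.imread('pics/top3.png')[120:260,165:295],None,fx=4.2,fy=4.2,interpolation=2))
E
```

```text
time: 3.85
tcp_pos: [0.5532, 0.032, 0.059]
orientation: [-0.043, 1.571, 0.043]
contact_force: [-0.9, 0.3, -0.4]
opening: 0.0499
time: 4.35
tcp_pos: [0.4907, -0.0574, 0.1889]
orientation: [0.164, 1.567, -0.164]
contact_force: [1.3, -0.4, -0.2]
opening: 0.0598
```

View pics/s3c.png

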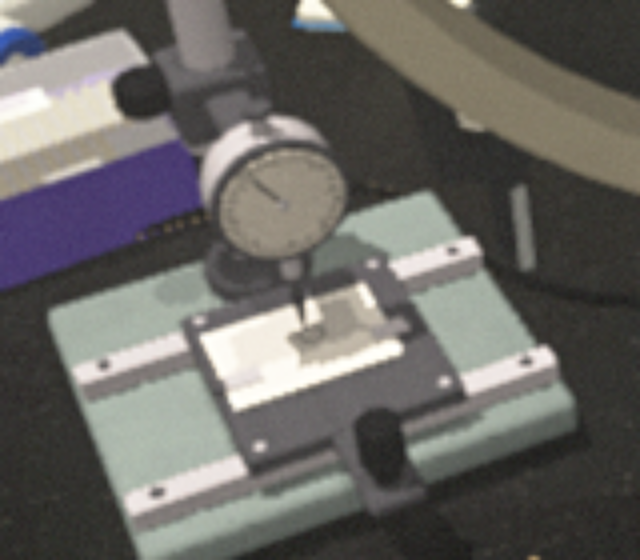

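View pics/t3c.png

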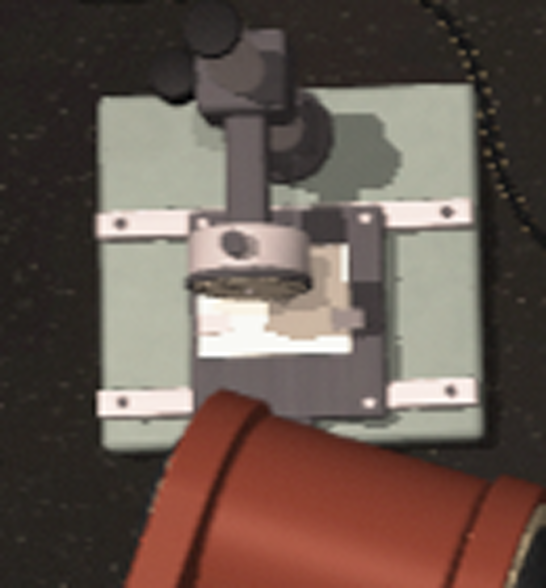

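View pics/wrist3.png

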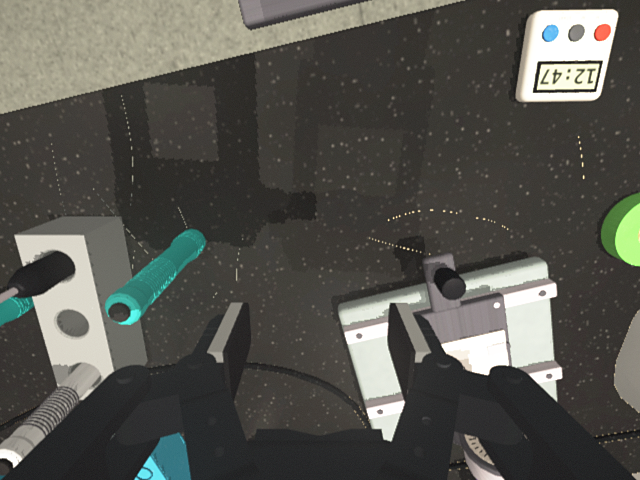

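```bash
python3 - <<'E'
from h import *
a=load('top0');b=load('top3');s0=load('scene0');s3=load('scene3')
T=lambda x,y:(165+x/4.2,120+y/4.2);S=lambda x,y:(120+x/4,180+y/4)
print(onz(b,*T(370,403),.0525)-onz(a,*T(249,408),.0525))
for p,q in [((114,498),(259,446)),((309,430),(444,382)),((62,367),(200,321))]: print(onz(s3,*S(*q),.0525)-onz(s0,*S(*p),.0525))
i=cv2.cvtColor(s3['img'],cv2.COLOR_RGB2BGR)
cv2.imwrite('pics/s3d.png',cv2.resize(i[245:285,165:225],None,fx=12,fy=12,interpolation=2))
print((np.array(proj(s3,[.6563,.0375,.06]))-[165,245])*12,(np.array(proj(s3,[.6563,.0375,.0555]))-[165,245])*12)
E
```

```text
[ 0.00384696 -0.06192696  0.        ]
[ 0.00376598 -0.06190861  0.        ]
[ 0.00347787 -0.06192957  0.        ]
[ 0.00409959 -0.06288778  0.        ]
[373.24568977 199.59359037] [378.27281249 222.03973015]
```

View pics/s3d.png

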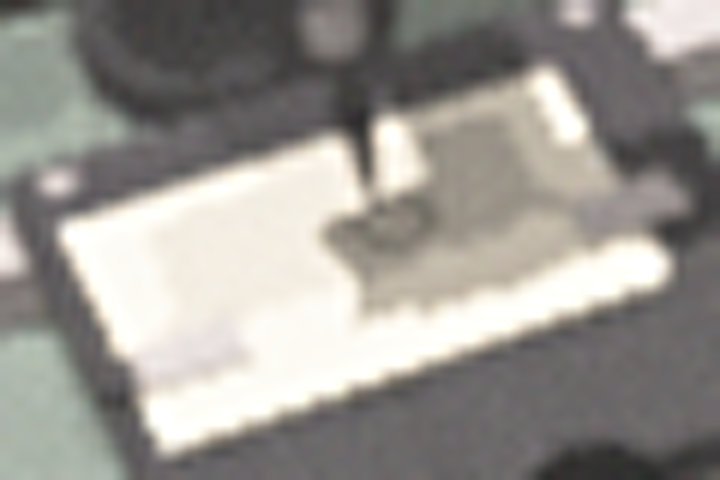

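```bash
python3 - <<'E'
from h import *
s3=load('scene3'); b=load('top3')
i=s3['img'].astype(int)
f=lambda x,y:(165+x/12,245+y/12)
for p in [(398,222),(402,222),(406,222)]: print(onz(s3,*f(*p),.0555)[:2])
print(onz(s3,*f(371,199),.06)[:2])
g=cv2.createCLAHE(4,(2,2)).apply(cv2.cvtColor(s3['img'],cv2.COLOR_RGB2GRAY)[255:272,188:208])
cv2.imwrite('pics/s3e.png',cv2.resize(g,None,fx=30,fy=30,interpolation=2))
E
```

```text
[0.65496351 0.03480415]
[0.6546907  0.03425805]
[0.65441789 0.03371196]
[0.6565888  0.03777024]
```

View pics/s3e.png

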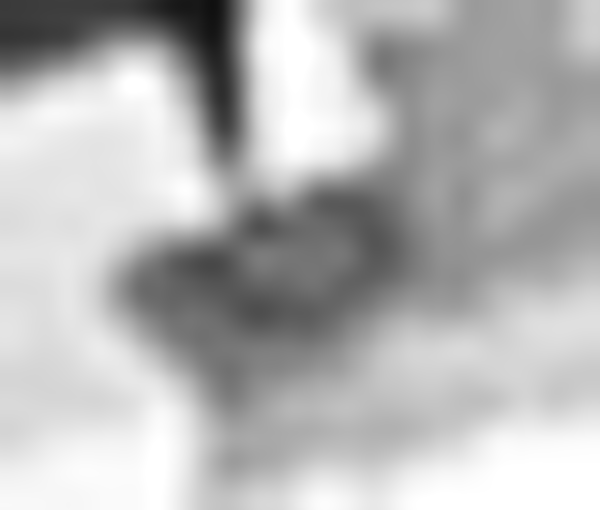

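```bash
python3 -m creep '[{"linear":[0,40,-20],"roll":8,"claw":55},{"linear":[30,80,-40],"roll":15,"claw":55},{"linear":[60,92,-65],"roll":15,"claw":50},{"linear":[60,92,-100],"roll":15,"claw":50},{"linear":[60,92,-127],"roll":15,"claw":50}]'
python3 -m creep '[{"linear":[0,0,0],"roll":0,"claw":50},{"linear":[0,0,0],"roll":0,"claw":30},{"linear":[0,0,0],"roll":0,"claw":15},{"linear":[0,0,0],"roll":0,"claw":15},{"linear":[0,0,0],"roll":0,"claw":15}]'
python3 -m creep '[{"linear":[0,0,0],"roll":0,"claw":15}]'
```

```text
time: 5.0
tcp_pos: [0.5524, 0.0362, 0.0587]
orientation: [-0.046, 1.574, 0.047]
contact_force: [-0.6, -0.6, -0.8]
opening: 0.0502
time: 5.5
tcp_pos: [0.5545, 0.0339, 0.0641]
orientation: [-0.043, 1.567, 0.043]
contact_force: [-0.6, 0.5, 1.9]
opening: 0.0188
time: 5.6
tcp_pos: [0.5545, 0.0339, 0.064]
orientation: [-0.043, 1.568, 0.043]
contact_force: [-1.4, 0.1, 4.4]
opening: 0.0188
```

```bash
python3 -m creep '[{"linear":[0,0,0],"roll":0,"claw":40},{"linear":[0,0,0],"roll":0,"claw":50},{"linear":[0,0,0],"roll":0,"claw":50}]'
python3 -m creep '[{"linear":[0,0,30],"roll":0,"claw":55},{"linear":[0,0,60],"roll":0,"claw":55},{"linear":[-30,-20,100],"roll":0,"claw":55},{"linear":[-50,-60,130],"roll":-8,"claw":60},{"linear":[-60,-100,150],"roll":-16,"claw":60}]'
python3 - <<'E'
from station import r
from h import *
for n in ['scene','top']: c=cap(r,n,n+'4')
s3=load('scene4')
i=cv2.cvtColor(s3['img'],cv2.COLOR_RGB2BGR)
cv2.imwrite('pics/s4c.png',cv2.resize(cv2.imread('pics/scene4.png')[180:320,120:280],None,fx=4,fy=4))
cv2.imwrite('pics/s4d.png',cv2.resize(i[245:285,165:225],None,fx=12,fy=12,interpolation=2))
cv2.imwrite('pics/t4c.png',cv2.resize(cv2.imread('pics/top4.png')[120:260,165:295],None,fx=4.2,fy=4.2,interpolation=2))
E
```

```text
time: 5.9
tcp_pos: [0.5534, 0.0338, 0.0621]
orientation: [-0.043, 1.57, 0.043]
contact_force: [0.0, -0.1, -0.7]
opening: 0.0497
time: 6.4
tcp_pos: [0.4936, -0.0638, 0.213]
orientation: [0.178, 1.561, -0.178]
contact_force: [1.3, -0.4, -0.2]
opening: 0.0599
```

View pics/s4d.png

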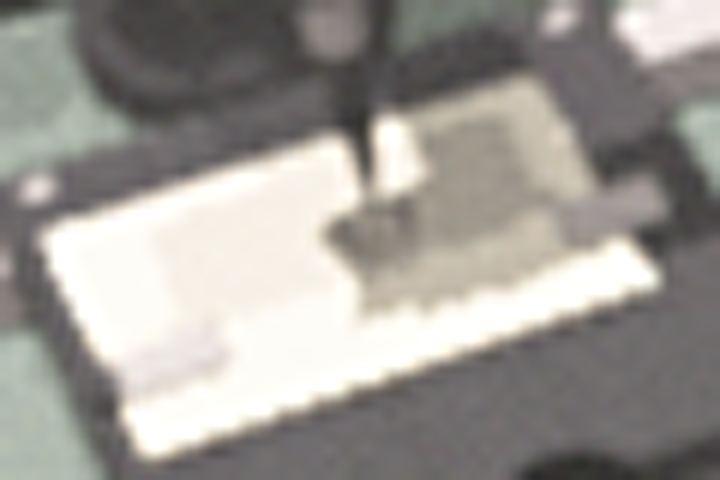

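View pics/s4c.png

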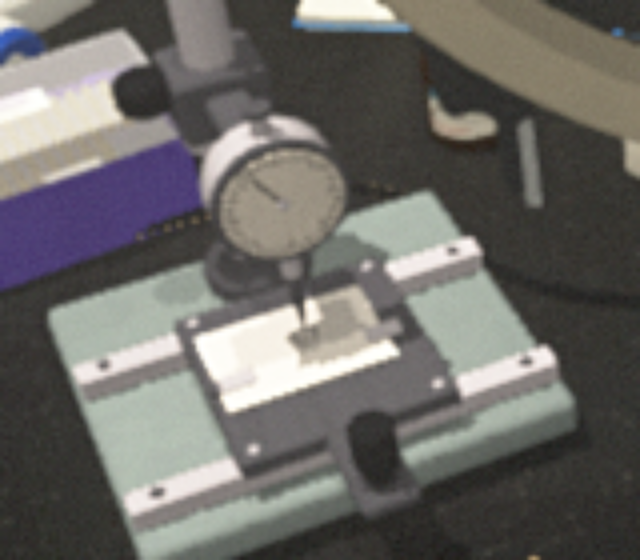

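```bash
python3 -m creep '[{"linear":[8,-22,0],"roll":-8,"claw":60},{"linear":[17,-44,0],"roll":-16,"claw":60},{"linear":[25,-66,0],"roll":-24,"claw":60},{"linear":[33,-88,0],"roll":-32,"claw":60},{"linear":[42,-110,0],"roll":-40,"claw":60}]'
python3 -m creep '[{"linear":[8,-22,0],"roll":-8,"claw":60},{"linear":[17,-44,0],"roll":-16,"claw":60},{"linear":[25,-66,0],"roll":-24,"claw":60},{"linear":[33,-88,0],"roll":-32,"claw":60},{"linear":[42,-110,0],"roll":-40,"claw":60}]'
python3 -m creep '[{"linear":[5,-10,0],"roll":-8,"claw":60},{"linear":[9,-21,0],"roll":-9,"claw":60},{"linear":[9,-21,0],"roll":-9,"claw":60},{"linear":[9,-21,0],"roll":-9,"claw":60}]'
python3 - <<'E'
from station import r
from h import *
c=cap(r,'wrist','w5');cap(r,'scene','s5'); s=r.get_state();m=R.from_rotvec(s['orientation']).as_matrix();print(s['tcp_pos'],np.degrees(np.arctan2(m[1,1],m[0,1])),s['q'])
print(proj(c,[.5875,-.3055,.154]))
E
```

```text
time: 7.0
tcp_pos: [0.5363, -0.1737, 0.2098]
orientation: [0.724, 1.449, -0.723]
contact_force: [-0.1, 0.1, -0.3]
opening: 0.0599
time: 7.5
tcp_pos: [0.5785, -0.2837, 0.2096]
orientation: [1.249, 1.185, -1.249]
contact_force: [1.1, 0.1, 0.6]
opening: 0.0599
time: 7.9
tcp_pos: [0.5871, -0.304, 0.2103]
orientation: [1.358, 1.107, -1.358]
contact_force: [-0.4, 0.2, -0.1]
opening: 0.0601
[ 0.58707814 -0.30379511  0.2107989 ] -11.725183450095521 [-5.90105352e-01  1.49014110e-01  1.54405796e+00  2.19451898e-04
  1.44901893e+00 -3.85488934e-01]
[319.3567001  267.81418546]
```

View pics/w5.png

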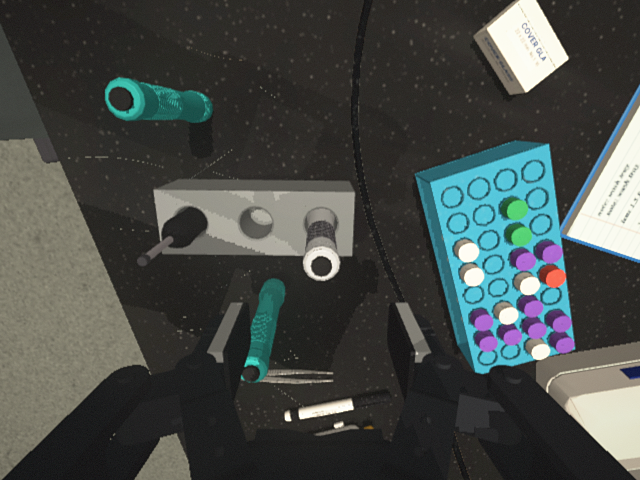

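```bash
python3 -m creep '[{"linear":[0,0,-35],"roll":0,"claw":60},{"linear":[0,0,-70],"roll":0,"claw":60},{"linear":[0,0,-95],"roll":0,"claw":60},{"linear":[0,-1,-118],"roll":0,"claw":60},{"linear":[0,-1,-118],"roll":0,"claw":60}]'
python3 -m creep '[{"linear":[0,0,0],"roll":0,"claw":40},{"linear":[0,0,0],"roll":0,"claw":12},{"linear":[0,0,0],"roll":0,"claw":12},{"linear":[0,0,0],"roll":0,"claw":12},{"linear":[0,0,0],"roll":0,"claw":12}]' 25
python3 - <<'E'
from station import r
from h import *
c=cap(r,'wrist','w6');cap(r,'scene','s6');cap(r,'top','t6')
E
```

```text
time: 8.5
tcp_pos: [0.5846, -0.3033, 0.0885]
orientation: [1.358, 1.113, -1.362]
contact_force: [-0.6, -0.2, 0.0]
opening: 0.0597
time: 9.0
tcp_pos: [0.5883, -0.3063, 0.0955]
orientation: [1.36, 1.101, -1.358]
contact_force: [-0.3, -0.0, 6.2]
opening: 0.0203
```

View pics/w6.png

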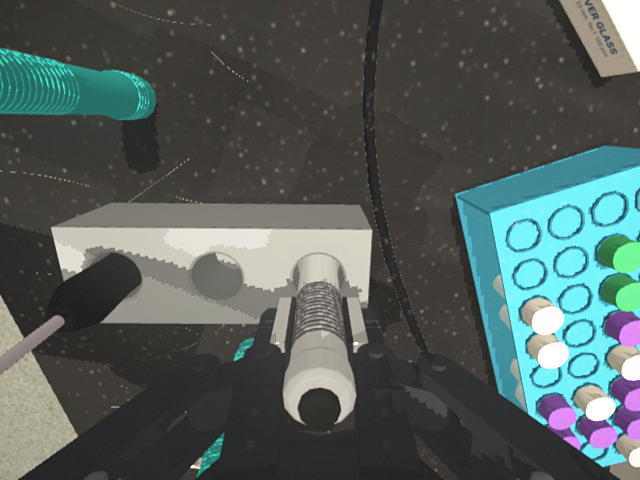

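View pics/s6.png

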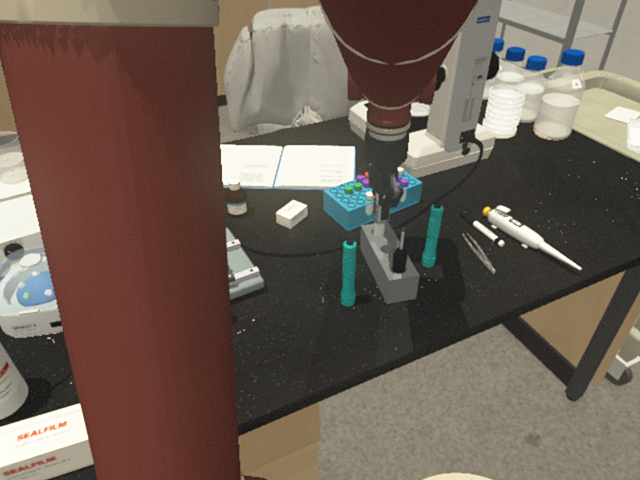

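```bash
python3 -m creep '[{"linear":[0,0,15],"roll":0,"claw":12},{"linear":[0,0,35],"roll":0,"claw":12},{"linear":[0,0,60],"roll":0,"claw":12},{"linear":[0,0,80],"roll":0,"claw":12},{"linear":[0,0,80],"roll":0,"claw":12}]'
python3 -m creep '[{"linear":[0,0,0],"roll":0,"claw":12},{"linear":[4,19,0],"roll":0,"claw":12},{"linear":[8,38,0],"roll":0,"claw":12},{"linear":[12,58,0],"roll":0,"claw":12},{"linear":[12,58,0],"roll":0,"claw":12}]'
python3 - <<'E'
from station import r
from h import *
c=cap(r,'wrist','w7');cap(r,'scene','s7');cap(r,'top','t7')
cv2.imwrite('pics/s7c.png',cv2.resize(cv2.imread('pics/s7.png')[150:330,320:480],None,fx=4,fy=3.3))
cv2.imwrite('pics/t7c.png',cv2.resize(cv2.imread('pics/t7.png')[150:330,320:480],None,fx=4,fy=3.3))
E
```

```text
time: 9.65
tcp_pos: [0.5891, -0.3068, 0.178]
orientation: [1.36, 1.097, -1.356]
contact_force: [0.4, -0.0, -0.3]
opening: 0.0204
time: 10.15
tcp_pos: [0.5995, -0.2437, 0.172]
orientation: [1.358, 1.109, -1.357]
contact_force: [-0.0, -0.3, -0.3]
opening: 0.0203
```

View pics/s7c.png

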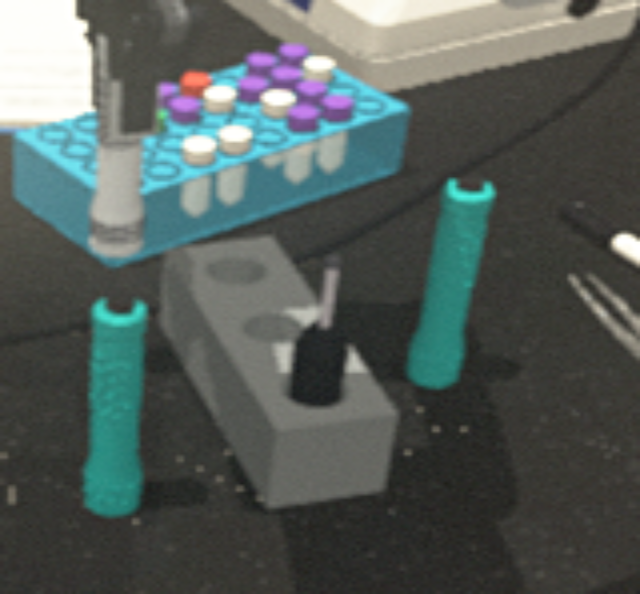

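View pics/w7.png

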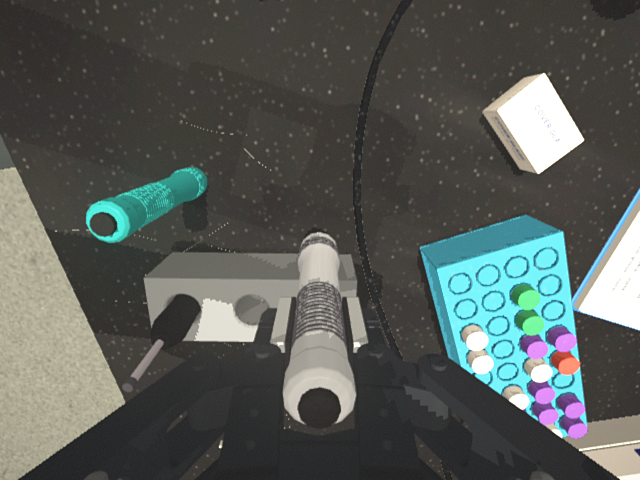

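```bash
python3 -m creep '[{"linear":[0,0,-20],"roll":0,"claw":12},{"linear":[0,0,-40],"roll":0,"claw":12},{"linear":[0,0,-58],"roll":0,"claw":12},{"linear":[0,0,-70],"roll":0,"claw":12},{"linear":[0,0,-70],"roll":0,"claw":12}]' 20
python3 -m creep '[{"linear":[-2,-9,0],"roll":0,"claw":12},{"linear":[-4,-18,0],"roll":0,"claw":12},{"linear":[-5,-25,0],"roll":0,"claw":12},{"linear":[-6,-30,0],"roll":0,"claw":12},{"linear":[-7.5,-35,0],"roll":0,"claw":12}]' 20
python3 - <<'E'
from station import r
from h import *
c=cap(r,'wrist','w8');cap(r,'scene','s8')
cv2.imwrite('pics/s8c.png',cv2.resize(cv2.imread('pics/s8.png')[150:330,320:480],None,fx=4,fy=3.3))
E
```

```text
time: 10.8
tcp_pos: [0.5977, -0.247, 0.1001]
orientation: [1.359, 1.109, -1.363]
contact_force: [-0.3, 1.6, 0.3]
opening: 0.0202
time: 11.3
tcp_pos: [0.5924, -0.2828, 0.1038]
orientation: [1.362, 1.103, -1.358]
contact_force: [2.9, 5.1, 0.3]
opening: 0.0202
```

View pics/s8c.png

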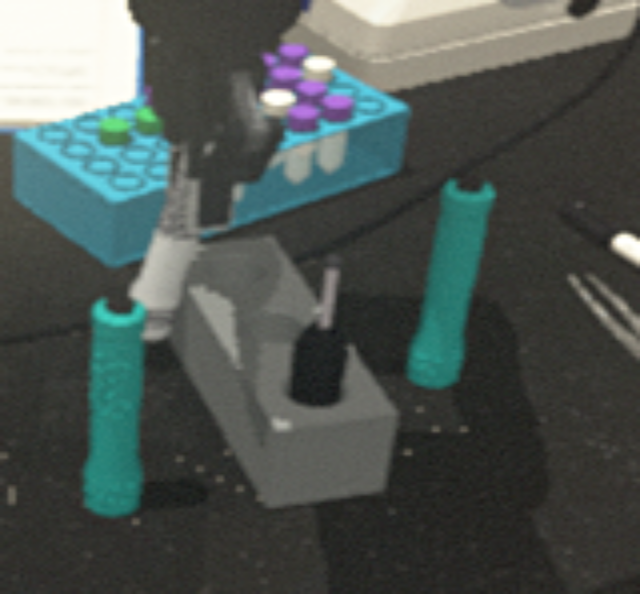

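View pics/w8.png

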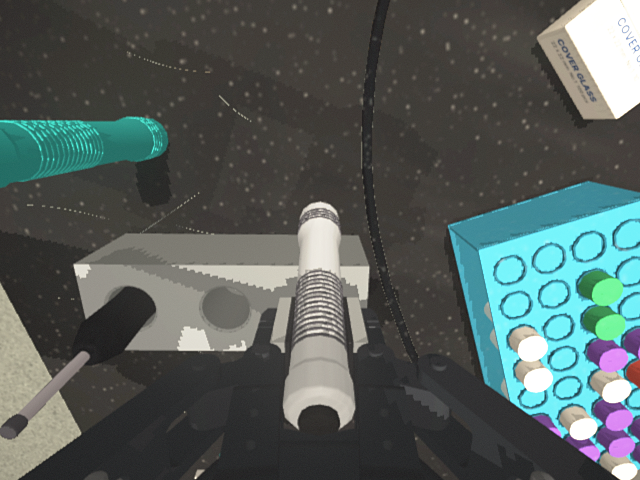

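```bash
python3 -m creep '[{"linear":[-1.5,-7,0],"roll":0,"claw":12},{"linear":[-3,-14,0],"roll":0,"claw":12},{"linear":[-4.5,-21,0],"roll":0,"claw":12},{"linear":[-6,-28,0],"roll":0,"claw":12},{"linear":[-7.5,-35,0],"roll":0,"claw":12}]' 20
python3 -m creep '[{"linear":[-0.5,-3,0],"roll":0,"claw":12},{"linear":[-1,-5,0],"roll":0,"claw":12},{"linear":[-1,-5,0],"roll":0,"claw":12}]' 20
python3 - <<'E'
from station import r
from h import *
c=cap(r,'wrist','w9');cap(r,'scene','s9')
cv2.imwrite('pics/s9c.png',cv2.resize(cv2.imread('pics/s9.png')[150:330,320:480],None,fx=4,fy=3.3))
E
```

```text
time: 11.9
tcp_pos: [0.5836, -0.318, 0.1024]
orientation: [1.359, 1.105, -1.361]
contact_force: [0.4, 3.7, -0.6]
opening: 0.0202
time: 12.2
tcp_pos: [0.5831, -0.3231, 0.1032]
orientation: [1.359, 1.104, -1.36]
contact_force: [0.3, 2.3, -0.3]
opening: 0.0207
```

View pics/s9c.png

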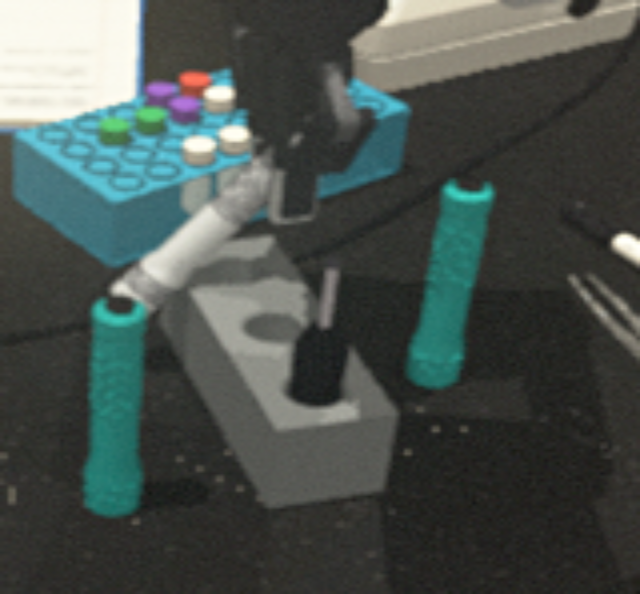

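View pics/w9.png

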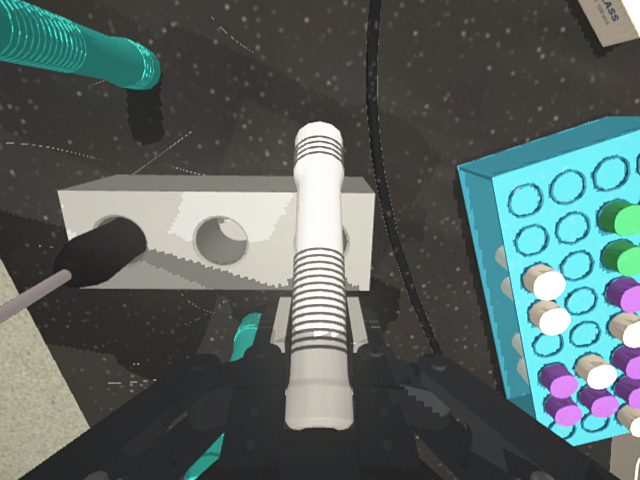

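```bash
python3 -m creep '[{"linear":[0,0,0],"roll":0,"claw":12},{"linear":[0,0,20],"roll":0,"claw":12},{"linear":[0,0,50],"roll":0,"claw":12},{"linear":[0,0,85],"roll":0,"claw":12},{"linear":[0,0,105],"roll":0,"claw":12}]' 32
python3 -m creep '[{"linear":[0,15,0],"roll":-8,"claw":12},{"linear":[-5,35,0],"roll":-16,"claw":12},{"linear":[-10,55,0],"roll":-24,"claw":12},{"linear":[-15,75,0],"roll":-32,"claw":12},{"linear":[-15,75,0],"roll":-32,"claw":12}]'
python3 - <<'E'
from station import r
from h import *
c=cap(r,'wrist','w10');cap(r,'scene','s10');cap(r,'top','t10')
for k in 'st': cv2.imwrite(f'pics/{k}10c.png',cv2.resize(cv2.imread(f'pics/{k}10.png')[130:300,300:470],None,fx=3.5,fy=3.5))
s=r.get_state();print(s['tcp_pos'],s['orientation'],s['q'],s['opening'])
E
```

```text
time: 12.8
tcp_pos: [0.5841, -0.3242, 0.2119]
orientation: [1.358, 1.097, -1.359]
contact_force: [0.5, 0.4, -0.1]
opening: 0.02
time: 13.3
tcp_pos: [0.5679, -0.2465, 0.2083]
orientation: [1.745, 0.744, -1.746]
contact_force: [0.7, -0.1, -0.8]
opening: 0.0204
[ 0.56838473 -0.24853688  0.20828505] [ 1.74472036  0.74360456 -1.74501112] [-5.31547864e-01  5.57941435e-02  1.64837283e+00 -1.25818422e-03
  1.43599364e+00  2.31957826e-01] 0.020017456236893875
```

View pics/s10c.png

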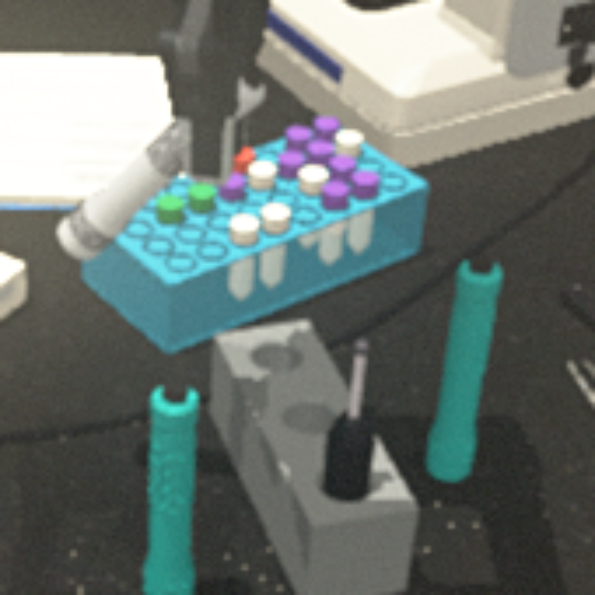

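View pics/w10.png

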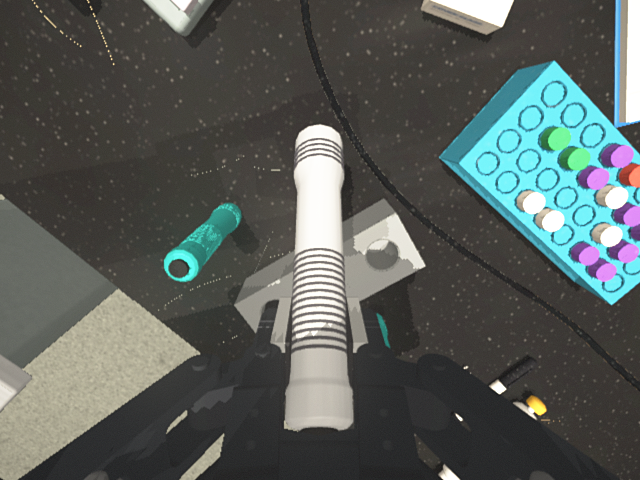

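View pics/t10c.png

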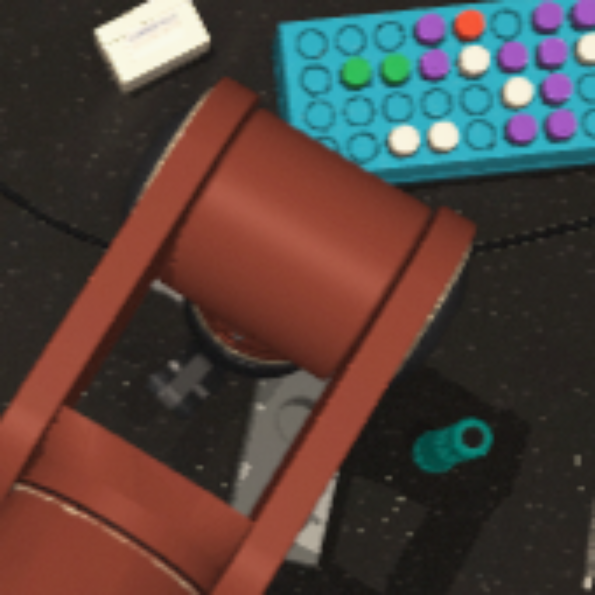

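```bash
cat >> h.py <<'E'
def onplane(c,uv,P0,n):
    p,d=ray(c,*uv); return p+d*(np.dot(P0-p,n)/np.dot(d,n))
E
python3 - <<'E'
from station import r
from h import *
s=r.get_state();m=R.from_rotvec(s['orientation']).as_matrix();P=s['tcp_pos'];n=m[:,1];g=P-m[:,0]*.019
c=load('s10');w=load('w10')
f=lambda x,y:(300+x/3.5,130+y/3.5)
print('yaw',np.degrees(np.arctan2(n[1],n[0])), 'lensdir z axis tool',m[:,2])
L=onplane(c,f(76,241),g,n)
for p in [(175,152),(160,168),(110,215),(89,230)]:
    Q=onplane(c,f(*p),g,n); d=Q-L; print(p,(Q-g).round(4),np.linalg.norm(d).round(4),'tilt',np.degrees(np.arctan2(np.linalg.norm(d[:2]),d[2])))
print('lens',L,L-g,np.linalg.norm(L-g),'tilt lens-grip',np.degrees(np.arctan2(np.linalg.norm((L-g)[:2]),-(L-g)[2])))
print('reproj wrist',proj(w,L),proj(w,g))
print(tri(c,f(76,241),w,(319,133)))
u=(g-L);u/=np.linalg.norm(u);print('tail pred wrist',proj(w,L+.14*u))
print('cam rel tcp',w['position']-P)
E
```

```text
yaw -43.73597389579554 lensdir z axis tool [-0.691337   -0.72253191  0.00088443]
(175, 152) [ 0.013   0.0135 -0.0164] 0.0801 tilt 39.750846128894054
(160, 168) [ 0.018   0.0188 -0.0267] 0.0675 tilt 40.54293713805026
(110, 215) [ 0.0358  0.0372 -0.0588] 0.0266 tilt 43.52164232361875
(89, 230) [ 0.0435  0.0453 -0.0699] 0.0108 tilt 41.16677427824618
lens [ 0.6168195  -0.19805992  0.14925723] [ 0.04844622  0.05044274 -0.07802778] 0.10478473970063579 tilt lens-grip 41.87109561819337
reproj wrist [320.50705323 146.21966192] [321.44257455 341.55346291]
(array([ 0.61955573, -0.1956494 ,  0.14815865]), np.float64(0.006713644679999161))
tail pred wrist [321.92885342 443.08690674]
cam rel tcp [0.05668559 0.06109689 0.14184151]
```

```bash
python3 - <<'E'
from station import r
from h import *
s=r.get_state();m=R.from_rotvec(s['orientation']).as_matrix();P=s['tcp_pos'];n=m[:,1]
w=load('w10');c=load('s10')
h=-m[:,2]*np.array([1,1,0]);h/=np.linalg.norm(h);z=np.array([0,0,1.])
for th in (36,39,42,45,48):
  for back in (.019,.022):
    g=P-m[:,0]*back;t=np.radians(th);d=np.sin(t)*h-np.cos(t)*z;u=np.cos(t)*h+np.sin(t)*z
    L=g+.103*d;T=g-.037*d
    print(th,back,'rim',proj(w,L+.0125*u)[1].round(1),'tailrim',proj(w,T+.0115*u)[1].round(1),proj(w,T-.0115*u)[1].round(1),'scene lens',((proj(c,L)-[300,130])*3.5).round(1))
E
```

```text
36 0.019 rim 145.1 tailrim 444.4 451.9 scene lens [ 93.3 252.7]
36 0.022 rim 145.5 tailrim 452.8 459.2 scene lens [ 93.3 247.8]
39 0.019 rim 137.9 tailrim 447.1 450.4 scene lens [ 85.4 246. ]
39 0.022 rim 138.1 tailrim 455.5 457.6 scene lens [ 85.4 241.1]
42 0.019 rim 130.7 tailrim 449.4 448.6 scene lens [ 77.8 239. ]
42 0.022 rim 130.9 tailrim 457.7 455.7 scene lens [ 77.7 234.2]
45 0.019 rim 123.6 tailrim 451.3 446.6 scene lens [ 70.5 231.8]
45 0.022 rim 123.6 tailrim 459.6 453.5 scene lens [ 70.4 226.9]
48 0.019 rim 116.6 tailrim 452.8 444.3 scene lens [ 63.5 224.2]
48 0.022 rim 116.5 tailrim 461.0 451.1 scene lens [ 63.4 219.3]
```

```bash
python3 -m creep '[{"linear":[-5,10,15],"roll":-5,"claw":12},{"linear":[-12,30,32],"roll":-13,"claw":12},{"linear":[-20,60,45],"roll":-21,"claw":12},{"linear":[-30,95,45],"roll":-29,"claw":12},{"linear":[-37,130,45],"roll":-37,"claw":12}]'
python3 -m creep '[{"linear":[0,35,0],"roll":-4,"claw":12},{"linear":[0,70,0],"roll":-6,"claw":12},{"linear":[0,105,0],"roll":-6,"claw":12},{"linear":[0,130,0],"roll":-6,"claw":12},{"linear":[0,148,0],"roll":-6,"claw":12}]'
python3 -m creep '[{"linear":[0,0,0],"roll":0,"claw":12},{"linear":[0,0,-10],"roll":0,"claw":12},{"linear":[0,0,-25],"roll":0,"claw":12},{"linear":[0,0,-40],"roll":0,"claw":12},{"linear":[0,0,-40],"roll":0,"claw":12}]'
python3 - <<'E'
from station import r
from h import *
c=cap(r,'wrist','w11');cap(r,'scene','s11');cap(r,'top','t11')
cv2.imwrite('pics/s11c.png',cv2.resize(cv2.imread('pics/s11.png')[150:300,120:280],None,fx=4,fy=4))
s=r.get_state();print(s['tcp_pos'],s['orientation'],s['q'],s['opening'])
E
```

```text
time: 13.95
tcp_pos: [0.5314, -0.118, 0.254]
orientation: [2.143, 0.163, -2.139]
contact_force: [-0.3, -0.0, -0.8]
opening: 0.02
time: 14.45
tcp_pos: [0.5318, 0.0311, 0.2533]
orientation: [2.193, 0.062, -2.191]
contact_force: [-0.3, -0.5, -0.9]
opening: 0.0203
time: 14.95
tcp_pos: [0.5291, 0.0298, 0.2085]
orientation: [2.187, 0.06, -2.202]
contact_force: [-0.2, -0.5, -1.2]
opening: 0.0204
[0.53114545 0.03004629 0.21269466] [ 2.19315626  0.05998825 -2.19411575] [-8.33667864e-02 -1.58910746e-01  1.84770205e+00 -1.06066371e-04
  1.45322956e+00  1.43270530e+00] 0.020273525919633103
```

View pics/s11c.png

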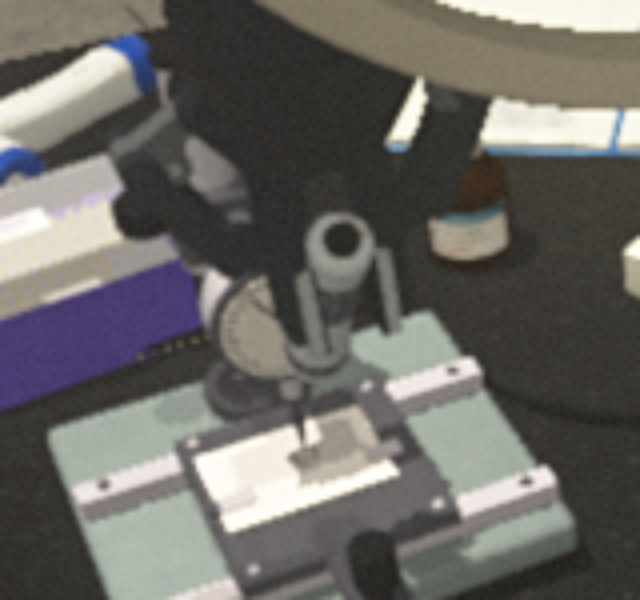

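View pics/w11.png

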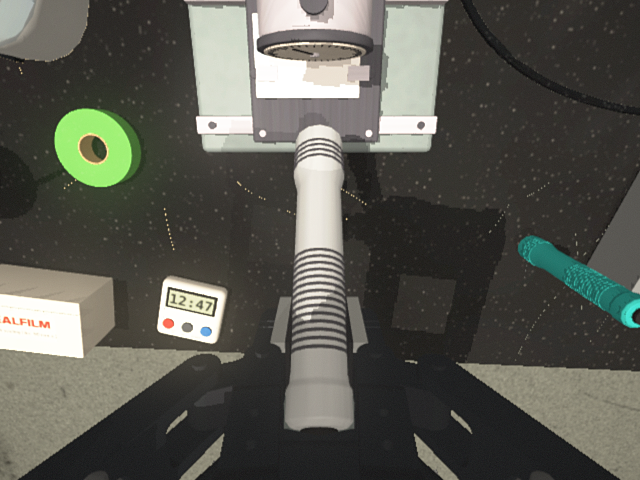

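View pics/t11.png

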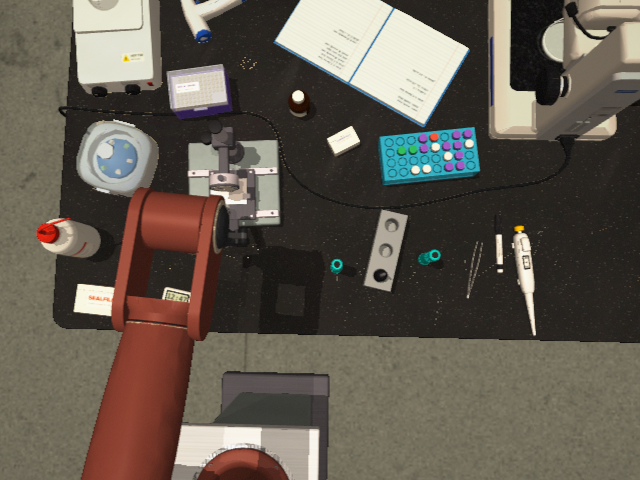

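```bash
python3 -m creep '[{"linear":[0,0,-12],"roll":0,"claw":12},{"linear":[0,0,-24],"roll":0,"claw":12},{"linear":[0,0,-33],"roll":0,"claw":12},{"linear":[0,0,-39],"roll":0,"claw":12},{"linear":[0,0,-39],"roll":0,"claw":12}]'
python3 -m creep '[{"linear":[0,0,0],"roll":0,"claw":12},{"linear":[0,0,0],"roll":0,"claw":12},{"linear":[0,0,0],"roll":0,"claw":12}]'
python3 - <<'E'
from station import r
from h import *
c=cap(r,'wrist','w12');s_=cap(r,'scene','s12');cap(r,'top','t12')
cv2.imwrite('pics/s12c.png',cv2.resize(cv2.imread('pics/s12.png')[150:300,120:280],None,fx=4,fy=4))
cv2.imwrite('pics/t12c.png',cv2.resize(cv2.imread('pics/t12.png')[120:260,165:295],None,fx=4.2,fy=4.2))
s=r.get_state();print(s['tcp_pos'],s['orientation'],s['joint_vel'],s['opening'])
E
```

```text
time: 15.6
tcp_pos: [0.5303, 0.0306, 0.1723]
orientation: [2.191, 0.061, -2.196]
contact_force: [-0.1, 0.5, -1.3]
opening: 0.0205
time: 15.9
tcp_pos: [0.5316, 0.0304, 0.1747]
orientation: [2.195, 0.06, -2.192]
contact_force: [0.3, 0.6, -1.1]
opening: 0.0203
[0.53135232 0.03042183 0.17432658] [ 2.19403113  0.06055184 -2.19269503] [-0.00089026  0.00206761  0.00411667  0.00016607 -0.00247405  0.00015233] 0.020376973898463355
```

View pics/s12c.png

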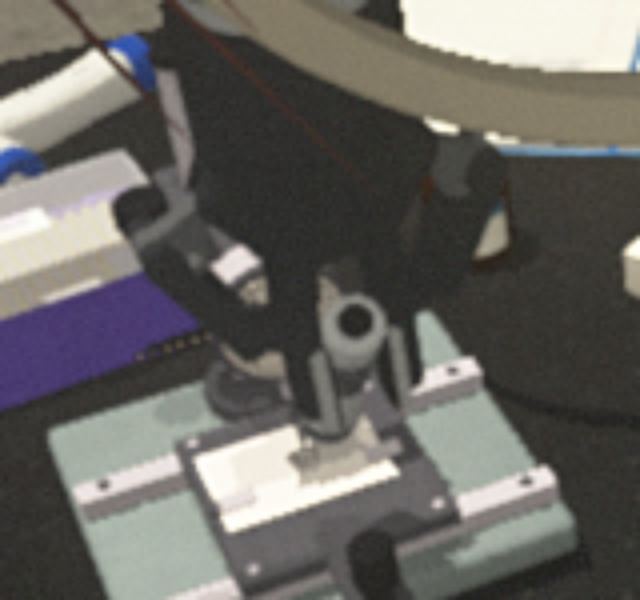

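View pics/w12.png

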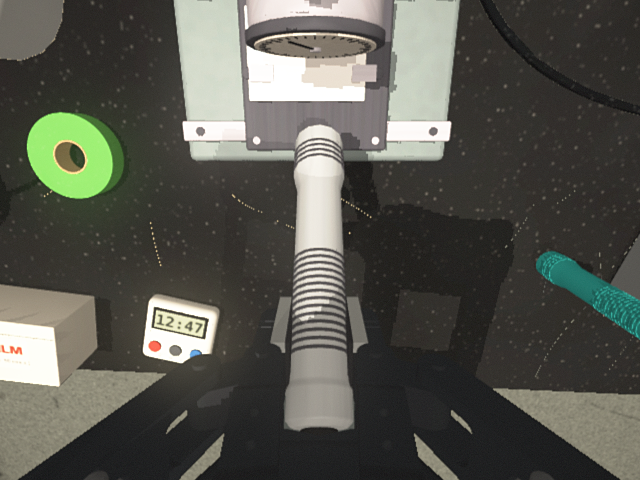

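View pics/t12c.png

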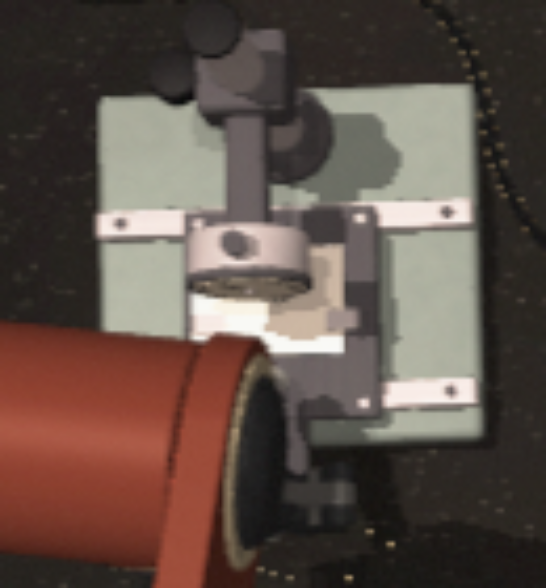

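```bash
python3 - <<'E'
from station import r
from h import *
s=r.get_state();m=R.from_rotvec(s['orientation']).as_matrix();P=s['tcp_pos'];n=m[:,1]
c=load('s12');w=load('w12');mk=np.array([.6558,.0378,.0555])
h=-m[:,2]*np.array([1,1,0]);h/=np.linalg.norm(h);z=np.array([0,0,1.])
f=lambda x,y:(120+x/4,150+y/4)
T=onplane(c,f(355,320),P,n);print('tail',T,'rel P fwd',(T-P)@h,(T-P)[2])
L=P+.070*h-.059*z
for nm,d in [('tail-lens',(L-T)/np.linalg.norm(L-T))]+[(a,np.sin(np.radians(a))*h-np.cos(np.radians(a))*z) for a in (40,43,46)]:
    v=mk-L; print(nm,'tilt',np.degrees(np.arccos(-d[2])).round(1),'along',(v@d).round(4),'miss',(v-(v@d)*d).round(4))
print('len',np.linalg.norm(L-T),'lens in stand x',(L-[.6563,.0375,0])@h)
for p in [mk,[.6563,.0375,.06]]: print(proj(w,p))
# screws of plate, wrist
print(onz(w,257,140,.0525),onz(w,375,140,.0525), 'lamp axis lateral at mark', (mk-L)@n)
E
```

```text
tail [0.50756818 0.02911052 0.22970539] rel P fwd -0.023820264326233746 0.05537880806896936
tail-lens tilt 39.4 along 0.0809 miss [0.0033 0.0007 0.0027]
40 tilt 40.0 along 0.081 miss [0.0026 0.0006 0.0022]
43 tilt 43.0 along 0.081 miss [-0.0006  0.0005 -0.0006]
46 tilt 46.0 along 0.0809 miss [-0.0035  0.0003 -0.0036]
len 0.14793496460519698 lens in stand x -0.05514789434213388
[316.58089362  52.83595673]
[317.05305081  50.72588759]
[0.59886057 0.07696013 0.0525    ] [ 0.60339878 -0.00626543  0.0525    ] lamp axis lateral at mark -0.0004979128392585799
```

```bash
python3 - <<'E'
from station import r
s=r.get_state();print(s['time'],s['opening'],s['contact_force']);print(r.hand_in())
E
```

```text
16.05 0.020376973898463355 [-0.32881044 -0.20861623 -1.25518427]
the job is handed in; nothing more can be done
None
```

The job is handed in at 16 s of the 54 s allowed. The ring mark is under the needle, and the lamp is held steady from the front, shining on the mark. The hand-in gave no verdict, so the figures below are my own camera measurements.

- **Carriage:** I slid it by the knob, and the first slide went about 2 mm too far. I gripped again, corrected it and let go. The last checks put the mark within about 1 mm of the needle tip (limit 4 mm).
- **Lamp:** I took the aluminium lamp from the far bore; the two teal ones standing beside the block were look-alikes. The moves allow no tilting of the gripper. So I lifted the lamp clear and lowered it beside the block. I then dragged its head against the block's edge so that it swung in the fingers, and carried it to the stand.
- **Final pose:**
  - The tilt is about 40–45° from upright, tail up.
  - The lens is about 81 mm from the mark and 55 mm in front of the needle.
  - The axis passes within about 5 mm of the mark.
  - The lamp is clear of the stand and block. Joint speeds were near zero, and the grip was set to 32 N.

**Disagreements:** the views differ by a few degrees on the tilt (39° to 45°). The lens-to-tail distance came out at 148 mm instead of 140 mm, so these lamp figures are good to roughly 5–8 mm. The lens was hidden from the scene camera in the final pose, so its position comes from an earlier view. The wrist view showed the lamp had not shifted in the fingers since. I had no way to measure contact with the needle directly; the arm and lamp stayed at least 4 cm from it.

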